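Steer the laser spot into the ring with the mirror's two adjusters

ROBOT

A 6-joint arm with a two-finger parallel gripper is mounted at the origin on a cart in front of the work surface, level with it; the furniture and walls round the work are solid. World frame = base frame: x ahead of the robot, y to its left, z up, the work surface at z = 0. Lengths are in mm, angles in rad, forces in N, time in s.
With the tool pointing down it reaches from about 275 to 1000 mm from the base axis. Payload 8.4 kg.
Tool frame: the origin (TCP) lies between the finger pads; the fingertips stand 8 mm ahead of it and the grasp point (between the pads) lies 11 mm behind it (tcp_to_tips is the distance from the TCP to the fingertips, in mm); z points along the fingers, y is the line along which they close (so a half turn about z gives the same grasp; the last joint's range is limited). The gripper opens to 85 mm and grips with 20 to 120 N. Pads are 22 mm wide; open, the fingers measure 114 mm over their backs; the gripper's body (76 mm by 85 mm) begins 54 mm behind the grasp point. The pads swing forward as they close: fully open they stand 13 mm farther back than shut.
Start: joints at [-1.218, 0.353, 1.633, -0, 1.155, -0.002], TCP at [217.125, -586.076, 239.281] pointing down, gripper open.
Joint ranges: [-2.63, 2.63], [-0.92, 2.1], [0.06, 2.66], [-1.3, 4.44], [0, 2.69], [-3.02, 3.02]. Speed limits (rad/s): [2.22, 2.22, 2.79, 3.14, 3.14, 3.14].

INTERFACE

Orientations are given as [roll, pitch, yaw] about the fixed x, y, z axes, in that order (R = Rz(yaw) Ry(pitch) Rx(roll)).
In Python, from rig import * gives the robot as it stands.
- The arm moves only by the tool step_arm, never from a script. Its argument "motion" is a list of rows, each an object with "claw": the finger opening in mm, from 0 to 85.4; "delta_pos": the shift along the tool's x, y, z in mm, a list of three; "turn": the turn about the tool's z in rad. In form: [{"claw": claw, "delta_pos": [dx, dy, dz], "turn": turn}, ...]. A call has 1 to 8 rows; each row shifts and turns the commanded pose from where the row before left it, along the tool's axes as they then stand; what a row does not reach is not made up. A row lasts 1/12 s, in which the tool goes at most 41.7 mm and 7.16 degrees, less where a joint would pass 70% of its speed; a pose out of reach is approached as far as the arm can. A call is refused whole if a number of a shift passes 41.7 or a number of a turn 0.125, either way. A call with a gripper value outside its range is refused whole. The fingers move at their own pace and stop on an object; "force" is the grip in N (left out, the last holds). Time passes only in rows, so rows that do not move let the fingers close. It gives the time, the measured TCP pose, the force, the opening and the grip force at its end, in the units of the state.
- sense(): the state, without advancing time (a new reading comes with each control period).
- grab_frame(name): name is "side" or "top" or "wrist"; returns a dict with "img" (420x560x3 uint8, red, green, blue), "vertical_fov" (degrees; the focal length in pixels is half the picture's height over the tangent of half this angle, whatever the lens; pixels are square), "cx", "cy" (the principal point, pixels), "R" (3x3) and "t" (3): a world point X has camera coordinates R X + t. Camera axes: x right, y down, z forward; pixel columns grow to the right and rows downward; lengths in mm; the calibration is good to about 2 mm. A picture is of the moment at which its call begins. There is no depth.
- sign_off(): hands the job in; it is judged then, once.
The state is a dict: "clock": time; "qpos": joint angles; "qvel": joint speeds; "joint_efforts": joint torques, N m; "eef_pos": TCP position; "tcp_rot": TCP orientation; "contact_force": force on the tool from outside, world axes, zero at the start; "wrist_torque": the same for the moment, N m; "opening": opening from 0.0 (shut) to 1.0 (fully open); "grasp_force": force on a finger pad.
Only numpy, scipy, OpenCV 4.12 (cv2) and the standard library are available. Lean on these libraries where they do the work, as an engineer would, in place of code of your own. Each camera call takes 0.05 s, during which the arm holds its last target. There are 200 camera calls.

TASK

The laser spot on the small white screen has wandered off its mark. Turn the two knurled adjusters on top of the mirror mount, re-gripping as often as needed, until the whole spot lies inside the printed ring, and then let go. Do not touch the mirror itself, and leave the vial and the slide box on the breadboard where they stand.

Things in the scene. Friction and masses are not known exactly. Their poses are not given: they have to be found in the camera images.
- breadboard: Aluminium optical breadboard, 240 (its x) x 300 (its y) x 13 mm high, with a grid of tapped holes, lying fixed on the bench; mirror mount, laser and screen are bolted to it. Origin at the centre of its underside; x away from the robot, y to its left, z up.
- pan_knob_centre (a point): Centre of the right adjuster knob, on a black 26 x 28 mm column of the mirror mount: upright knurled steel cylinder, 20 mm diameter, 24 mm high (12 mm above and below this point), turning about its vertical axis, on a 9 mm neck. The flat top of the black part under it lies 22 mm below this point. Steers the spot sideways: counterclockwise seen from above = to the left along the screen.
- tilt_knob_centre (a point): Centre of the left adjuster knob, same size and height, 76 mm from the other, on the 26 x 44 mm block that carries the mirror. Steers the spot up (clockwise seen from above) and down. Both knobs: 0.3 rad of lost motion (after a reversal they turn freely that far before the spot follows); the screws resist with 0.035 N m, stay where left and turn several rad, farther than one grip allows.
- mirror: Round 51 mm mirror in its black 64 x 64 mm front plate, on the far side of the block under the left knob, looking away from the robot. Origin in the block, on that knob's axis at the height of the mirror's centre, 60 mm below the knob's centre; its x points out of the mirror, whose face lies 27 mm ahead of the origin. Not to be touched.
- spot_centre (a point): Centre of the laser spot: a round dot of light, 7 mm diameter, on the face of the white screen. The screen is curved about the left knob's vertical axis (radius 155 mm), 104 mm high, leaning back 0.3 rad. Per rad of the right screw the spot goes 0.0645 rad round that axis (10 mm along the screen); per rad of the left screw it rises or falls by 10 mm in height.
- ring_mark (a point): Centre of the printed black ring (16 mm inner diameter, 1.5 mm line, four hair lines outside it) on a 46 x 50 mm paper card, held on the screen by four round magnets. Fixed during the task.
- vial: Screw-cap vial, 16 mm diameter, 59 mm high, standing loose on the breadboard. Origin at the centre of its underside.
- slides: Slide box, 33 x 86 x 31 mm, lying loose on the front right of the breadboard. Origin at the centre of its underside.

How it is judged:
By the outcome, as a careful person would: the job done as asked, in the order asked, and still so for the second after the job is handed in, with the robot touching nothing.
It also fails if it takes over 67 s, if anything falls off the work surface, if the arm or the gripper's body presses on something with over 40 N, if the wrist force passes 120 N, or if a joint passes its speed limit or range.

## Working session

There is one attempt and no reset: what is moved stays moved. The work goes in short steps, Python scripts to look and compute and a tool call to move; the robot and the scene stay as the last step left them, time stands still between calls to the robot, and variables do not carry over. Pictures are saved under pics/ and viewed, at most 10 in all, crops included, and the job is handed in when it is done.

Besides the shell and the picture viewer there is one more tool, called after "Call:" by a JSON object that holds its "fn" and its "kwargs", one argument or row to a line. step_arm: Moves the arm, as the interface text tells. Its arguments: {"type":"object","properties":{"motion":{"type":"array","items":{"type":"object","properties":{"claw":{"type":"number"},"delta_pos":{"type":"array","items":{"type":"number"}},"turn":{"type":"number"}}}},"force":{"type":"number"}},"required":["motion"]}

```bash
mkdir -p pics; cat > h.py <<'E'
from rig import *
import numpy as np, cv2
def cam(n,save=None):
    f=grab_frame(n); f['f']=210/np.tan(np.radians(f['vertical_fov'])/2)
    if save: cv2.imwrite('pics/'+save,f['img'][:,:,::-1])
    return f
def proj(f,X):
    c=np.array(f['R'])@np.array(X,float)+np.array(f['t']); return f['cx']+f['f']*c[0]/c[2], f['cy']+f['f']*c[1]/c[2]
def ray(f,u,v):
    R=np.array(f['R']);d=R.T@np.array([(u-f['cx'])/f['f'],(v-f['cy'])/f['f'],1]);return -R.T@np.array(f['t']),d/np.linalg.norm(d)
def onz(f,u,v,z):
    o,d=ray(f,u,v);return o+d*(z-o[2])/d[2]
def tri(L):
    A=np.zeros((3,3));b=np.zeros(3)
    for o,d in L:
        P=np.eye(3)-np.outer(d,d);A+=P;b+=P@o
    X=np.linalg.solve(A,b);return X,[float(np.linalg.norm((np.eye(3)-np.outer(d,d))@(X-o))) for o,d in L]
E
python3 - <<'E'
from h import *
import pickle
D={}
for n in('side','top'):
    f=cam(n); D[n]=f; print(n,f['vertical_fov'],f['cx'],f['cy'],ray(f,f['cx'],f['cy']))
    cv2.imwrite(f'pics/{n}0.png',cv2.resize(f['img'][:,:,::-1],(800,600),interpolation=cv2.INTER_CUBIC))
pickle.dump(D,open('d0.pkl','wb'))
print(sense())
E
```

```text
side 43.53269276851387 272.20798061008 212.4098831278784 (array([ 368.15228083, -712.09868347,  420.92394026]), array([ 0.17272373,  0.91370774, -0.36783784]))
top 53.95095570946109 284.8408078320386 214.2963074270326 (array([427.27072466,  88.07023287, 943.49592658]), array([ 0.12425392,  0.00714233, -0.99222475]))
{'clock': 0.1, 'qpos': array([-1.21837628e+00,  3.53600263e-01,  1.63406340e+00,  5.29467164e-06,
        1.15519495e+00, -2.40832695e-03]), 'qvel': array([-7.01513317e-04, -1.19297268e-03, -1.94091713e-03, -2.51078515e-05,
        2.32876621e-04, -1.91063048e-03]), 'joint_efforts': array([ 7.35545345e-04, -6.06355762e+01, -3.42818749e+01, -8.59398006e-05,
        3.84074214e-03, -1.66570135e-05]), 'eef_pos': array([ 216.99537679, -585.67422286,  238.62183845]), 'tcp_rot': array([-3.14032671e+00, -7.89007953e-06,  3.54826233e-01]), 'contact_force': array([ 0.21515438, -0.28855581,  0.55843496]), 'wrist_torque': array([-0.0339775 , -0.03519468,  0.06989816]), 'grasp_force': 0.0, 'opening': 1.0031449061762014}
```

View pics/side0.png

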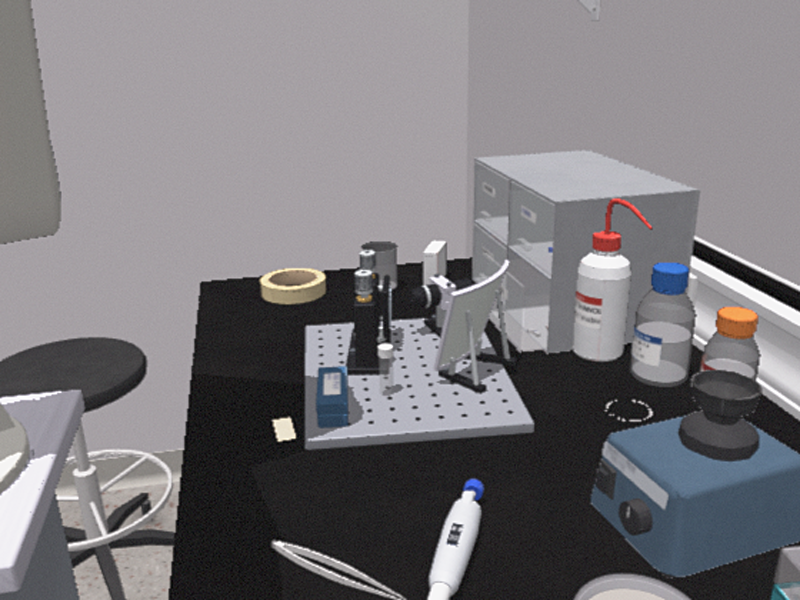

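View pics/top0.png

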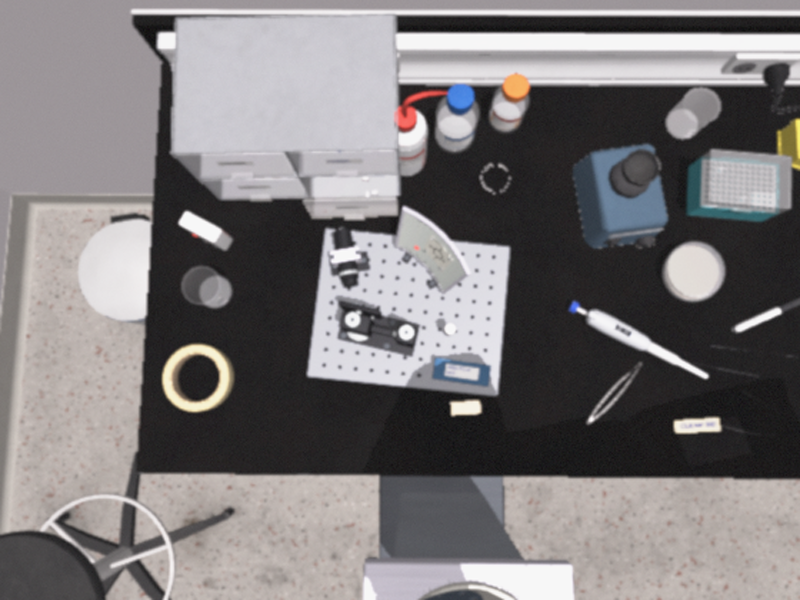

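The side view shows the mount with both knobs at about (363,283) and (368,262), and the screen from its edge. The top view shows the knobs at about (353,320) and (406,331), and the red spot near (416,247), left of the card. I'll enlarge both.

```bash
python3 - <<'E'
from h import *
import pickle
D=pickle.load(open('d0.pkl','rb'))
a=D['top']['img'][140:240,230:340]; b=D['side']['img'][160:260,235:293]
c=D['top']['img'][140:210,265:335]
A=cv2.resize(c,None,fx=8,fy=8,interpolation=cv2.INTER_CUBIC)   # 560x560 origin 265,140
cv2.imwrite('pics/c1.png',A[:,:,::-1])
B=np.zeros((600,800,3),np.uint8)
k=cv2.resize(D['top']['img'][205:250,230:300],None,fx=6,fy=6,interpolation=cv2.INTER_CUBIC) #420x270
s=cv2.resize(D['side']['img'][165:265,240:300],None,fx=6,fy=6,interpolation=cv2.INTER_CUBIC) #360x600
B[:270,:420]=k; B[:,430:790]=s
cv2.imwrite('pics/c2.png',B[:,:,::-1])
E
```

```text
(no output)
```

View pics/c1.png

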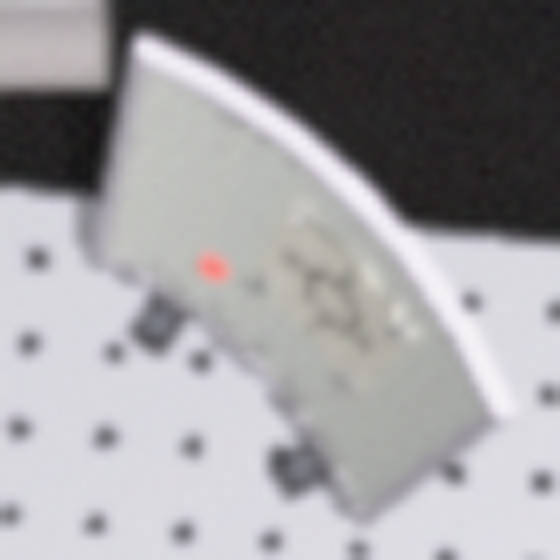

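View pics/c2.png

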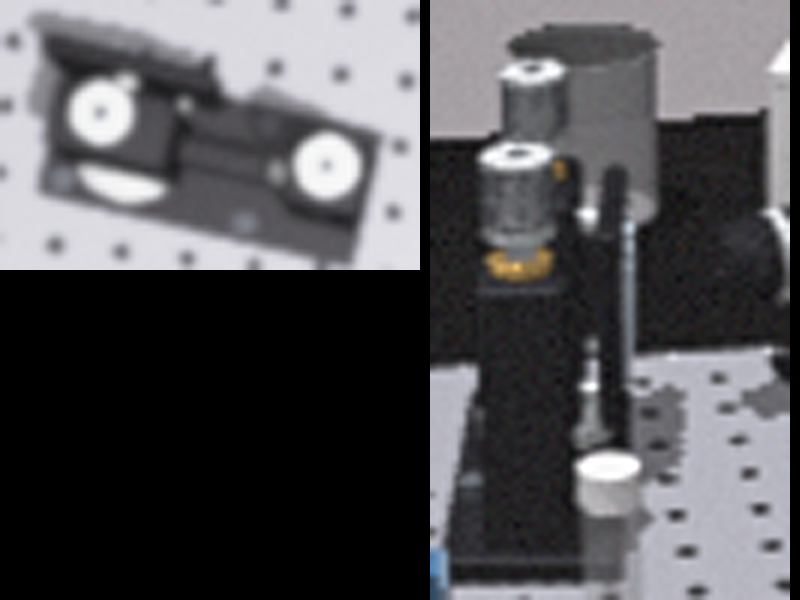

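The crops put the spot at (213,267) and the ring centre at about (330,292) in c1. In c2 the knob tops are at (100,112) and (327,165) from the top camera, and (533,71) and (517,153) from the side camera.

```bash
cat >> h.py <<'E'
from scipy.optimize import brentq
def cone(f,u,v,ax,zm):
    "hit of the screen: radius 155+(z-zm)*tan(.3); returns (angle,z)"
    o,d=ray(f,u,v)
    g=lambda s:(lambda p:np.hypot(p[0]-ax[0],p[1]-ax[1])-155-(p[2]-zm)*np.tan(.3))(o+s*d)
    ss=np.linspace(200,1400,600);gs=[g(s) for s in ss]
    r=[]
    for i in range(599):
        if gs[i]*gs[i+1]<0:
            p=o+brentq(g,ss[i],ss[i+1])*d
            r.append((float(np.arctan2(p[1]-ax[1],p[0]-ax[0])),p.round(1).tolist()))
    return r
E
python3 - <<'E'
from h import *
import pickle
D=pickle.load(open('d0.pkl','rb'));T,S=D['top'],D['side']
o=-.4
KL=tri([ray(T,246.7+o,223.7+o),ray(S,257.2+o,176.8+o)]);KR=tri([ray(T,284.5+o,232.5+o),ray(S,254.5+o,190.5+o)])
print(KL,KR,np.linalg.norm(KL[0]-KR[0]))
zt=(KL[0][2]+KR[0][2])/2
for z in (zt,):
    L=onz(T,246.3,223.3,z);R=onz(T,284.1,232.1,z);print(z,L,R,np.linalg.norm(L-R))
print('ang',np.arctan2(*(L-R)[:2][::-1]))
for n,(u,v) in dict(spot=(291.2,173.),ring=(305.85,176.1)).items(): print(n,cone(T,u,v,L,zt-72))
E
```

```text
(array([509.36796563, 169.53666944, 137.51469206]), [0.5589139578535215, 0.5589139578535068]) (array([492.28847639,  95.16475646, 138.35300477]), [0.7037826641296399, 0.7037826641296965]) 76.31247054133466
137.9338484165892 [509.88206888 169.42710482 137.93384842] [493.02341965  95.08208145 137.93384842] 76.23251637440994
ang 1.347805126821631
spot [(-0.6294504462360783, [631.2, 81.1, 50.1])]
ring [(-0.8386550177473011, [617.1, 50.2, 83.2])]
```

Call:
{"fn": "step_arm", "kwargs": {
  "motion": [
    {"claw": 50, "delta_pos": [24.8, -27.1, 0], "turn": 0},
    {"claw": 50, "delta_pos": [24.8, -27.1, 0], "turn": 0},
    {"claw": 50, "delta_pos": [24.8, -27.1, 0], "turn": 0},
    {"claw": 50, "delta_pos": [24.8, -27.1, 0], "turn": 0},
    {"claw": 50, "delta_pos": [24.8, -27.1, 0], "turn": 0},
    {"claw": 50, "delta_pos": [24.8, -27.1, 0], "turn": 0},
    {"claw": 50, "delta_pos": [24.8, -27.1, 0], "turn": 0},
    {"claw": 50, "delta_pos": [24.8, -27.1, 0], "turn": 0}
  ],
  "force": 30
}}

```text
clock: 0.77
eef_pos: [327.9, -312.1, 239.1]
tcp_rot: [-3.141, 0.0, 0.354]
contact_force: [1.0, -0.7, -0.5]
opening: 0.585
grasp_force: 0.0
```

Call:
{"fn": "step_arm", "kwargs": {
  "motion": [
    {"claw": 50, "delta_pos": [24.8, -27.1, 0], "turn": 0},
    {"claw": 50, "delta_pos": [24.8, -27.1, 0], "turn": 0},
    {"claw": 50, "delta_pos": [24.8, -27.1, 0], "turn": 0},
    {"claw": 50, "delta_pos": [24.8, -27.1, 0], "turn": 0},
    {"claw": 50, "delta_pos": [24.8, -27.1, 0], "turn": 0},
    {"claw": 50, "delta_pos": [24.8, -27.1, 0], "turn": 0},
    {"claw": 50, "delta_pos": [24.8, -27.1, 0], "turn": 0},
    {"claw": 50, "delta_pos": [24.8, -27.1, 0], "turn": 0}
  ]
}}

```text
clock: 1.43
eef_pos: [438.7, -39.8, 239.3]
tcp_rot: [3.142, -0.0, 0.355]
contact_force: [0.8, -1.5, -0.8]
opening: 0.586
grasp_force: 0.0
```

Call:
{"fn": "step_arm", "kwargs": {
  "motion": [
    {"claw": 50, "delta_pos": [24.8, -27.1, 0], "turn": 0},
    {"claw": 50, "delta_pos": [24.8, -27.1, 0], "turn": 0},
    {"claw": 50, "delta_pos": [24.8, -27.1, 0], "turn": 0},
    {"claw": 50, "delta_pos": [24.8, -27.1, 0], "turn": 0},
    {"claw": 50, "delta_pos": [0, 0, 0], "turn": -0.125},
    {"claw": 50, "delta_pos": [0, 0, 0], "turn": -0.125},
    {"claw": 50, "delta_pos": [0, 0, 0], "turn": -0.125},
    {"claw": 50, "delta_pos": [0, 0, 0], "turn": -0.125}
  ]
}}

```text
clock: 2.1
eef_pos: [493.7, 94.8, 238.9]
tcp_rot: [-3.141, 0.001, 0.862]
contact_force: [-0.2, 0.1, 0.1]
opening: 0.586
grasp_force: 0.0
```

```bash
python3 -c "
from h import *
s=sense();print(s['clock'],s['qpos'],s['eef_pos'],s['tcp_rot'],s['opening'])"
```

```text
2.1 [ 1.86840493e-01  1.62968575e-01  1.88994830e+00 -2.55357418e-05
  1.08964606e+00  8.95827766e-01] [493.65507633  94.84210315 238.85435412] [-3.14100401e+00  7.71665770e-04  8.61821110e-01] 0.5861222310328253
```

Call:
{"fn": "step_arm", "kwargs": {
  "motion": [
    {"claw": 50, "delta_pos": [0, 0, 5], "turn": -0.125},
    {"claw": 50, "delta_pos": [0, 0, 5], "turn": -0.125},
    {"claw": 50, "delta_pos": [0, 0, 5], "turn": -0.125},
    {"claw": 50, "delta_pos": [0, 0, 5], "turn": -0.125},
    {"claw": 50, "delta_pos": [0, 0, 5], "turn": -0.125},
    {"claw": 50, "delta_pos": [0, 0, 5], "turn": -0.125},
    {"claw": 50, "delta_pos": [0, 0, 5], "turn": -0.125},
    {"claw": 50, "delta_pos": [0, 0, 5], "turn": -0.125}
  ]
}}

```text
clock: 2.77
eef_pos: [493.7, 94.4, 198.8]
tcp_rot: [-3.141, -0.0, 1.861]
contact_force: [-0.2, 0.0, -1.1]
opening: 0.587
grasp_force: 0.0
```

Call:
{"fn": "step_arm", "kwargs": {
  "motion": [
    {"claw": 50, "delta_pos": [0, 0, 5], "turn": -0.125},
    {"claw": 50, "delta_pos": [0, 0, 5], "turn": -0.125},
    {"claw": 50, "delta_pos": [0, 0, 0], "turn": -0.125},
    {"claw": 50, "delta_pos": [0, 0, 0], "turn": -0.125},
    {"claw": 50, "delta_pos": [0, 0, 0], "turn": -0.125},
    {"claw": 50, "delta_pos": [0, 0, 0], "turn": -0.125},
    {"claw": 50, "delta_pos": [0, 0, 0], "turn": -0.125},
    {"claw": 50, "delta_pos": [0, 0, 0], "turn": -0.125}
  ]
}}

```text
clock: 3.43
eef_pos: [493.7, 94.4, 189.0]
tcp_rot: [-3.141, -0.001, 2.861]
contact_force: [-0.2, 0.3, 0.4]
opening: 0.585
grasp_force: 0.0
```

Call:
{"fn": "step_arm", "kwargs": {
  "motion": [
    {"claw": 50, "delta_pos": [0, 0, 0], "turn": -0.125},
    {"claw": 50, "delta_pos": [0, 0, 0], "turn": -0.125},
    {"claw": 50, "delta_pos": [0, 0, 0], "turn": -0.125},
    {"claw": 50, "delta_pos": [0, 0, 0], "turn": -0.125},
    {"claw": 50, "delta_pos": [0, 0, 0], "turn": -0.125},
    {"claw": 50, "delta_pos": [0, 0, 0], "turn": -0.125},
    {"claw": 50, "delta_pos": [0, 0, 0], "turn": 0},
    {"claw": 50, "delta_pos": [0, 0, 0], "turn": 0}
  ]
}}

```text
clock: 4.1
eef_pos: [493.7, 94.4, 189.1]
tcp_rot: [3.141, -0.0, -2.682]
contact_force: [-0.5, -0.4, 0.6]
opening: 0.585
grasp_force: 0.0
```

```bash
python3 -c "
from h import *
s=sense();print(s['clock'],s['qpos'],s['eef_pos'],s['tcp_rot'],s['opening'])
f=cam('wrist');cv2.imwrite('pics/w1.png',f['img'][:,:,::-1])
for x in ([509.6,169.5,138],[492.6,95.1,138]): print(proj(f,x))
print(ray(f,f['cx'],f['cy']))
"
```

```text
4.1 [ 1.85987088e-01  2.22300491e-01  1.94033483e+00  1.50549965e-05
  9.79401152e-01 -1.84401841e+00] [493.74636323  94.43472774 189.106483  ] [ 3.14146087e+00 -4.23982306e-04 -2.68239185e+00] 0.5849637905089049
(np.float64(373.56111994049724), np.float64(311.5537946588569))
(np.float64(280.58771262085776), np.float64(241.73870055669482))
(array([421.17024211,  57.51619299, 323.13940711]), array([ 0.28182011,  0.13863464, -0.94939868]))
```

View pics/w1.png

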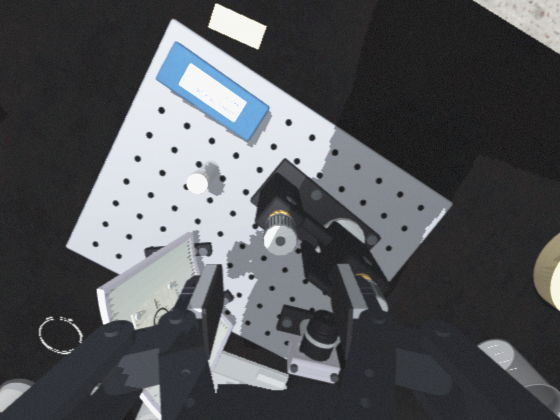

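The wrist view shows the right knob's top at (280,240), where it was predicted, midway between the fingers. I'll go down and grip.

Call:
{"fn": "step_arm", "kwargs": {
  "motion": [
    {"claw": 50, "delta_pos": [0.7, 1.1, 18], "turn": 0},
    {"claw": 50, "delta_pos": [0, 0, 18], "turn": 0},
    {"claw": 50, "delta_pos": [0, 0, 18], "turn": 0},
    {"claw": 40, "delta_pos": [0, 0, 12], "turn": 0},
    {"claw": 32, "delta_pos": [0, 0, 7], "turn": 0},
    {"claw": 26, "delta_pos": [0, 0, 0], "turn": 0}
  ],
  "force": 30
}}

```text
clock: 4.65
eef_pos: [491.9, 95.0, 114.9]
tcp_rot: [3.141, -0.002, -2.681]
contact_force: [-0.4, -0.7, 0.2]
opening: 0.306
grasp_force: 0.0
```

Call:
{"fn": "step_arm", "kwargs": {
  "motion": [
    {"claw": 15, "delta_pos": [0, 0, 0], "turn": 0},
    {"claw": 15, "delta_pos": [0, 0, 0], "turn": 0},
    {"claw": 15, "delta_pos": [0, 0, 0], "turn": 0},
    {"claw": 15, "delta_pos": [0, 0, 0], "turn": 0}
  ]
}}

```text
clock: 4.98
eef_pos: [492.2, 95.5, 116.2]
tcp_rot: [3.141, -0.001, -2.679]
contact_force: [-1.7, 4.9, -10.3]
opening: 0.219
grasp_force: 29.6
```

Call:
{"fn": "step_arm", "kwargs": {
  "motion": [
    {"claw": 15, "delta_pos": [0, 0, 0], "turn": 0.12},
    {"claw": 15, "delta_pos": [0, 0, 0], "turn": 0.12},
    {"claw": 15, "delta_pos": [0, 0, 0], "turn": 0.12},
    {"claw": 15, "delta_pos": [0, 0, 0], "turn": 0.12},
    {"claw": 15, "delta_pos": [0, 0, 0], "turn": 0.12},
    {"claw": 15, "delta_pos": [0, 0, 0], "turn": 0.12},
    {"claw": 15, "delta_pos": [0, 0, 0], "turn": 0.12},
    {"claw": 15, "delta_pos": [0, 0, 0], "turn": 0.12}
  ]
}}

```text
clock: 5.65
eef_pos: [492.2, 95.7, 116.2]
tcp_rot: [3.141, -0.001, 2.638]
contact_force: [-1.8, 7.3, -11.0]
opening: 0.217
grasp_force: 29.7
```

```bash
cat >> h.py <<'E'
AX=[509.6,169.5];ZM=66
def spot(f):
    i=f['img'].astype(int);m=((i[:,:,0]-i[:,:,1]>50)&(i[:,:,0]>180)).astype(np.uint8)
    n,_,st,c=cv2.connectedComponentsWithStats(m)
    return [(c[k].round(2).tolist(),int(st[k,4]),cone(f,*c[k],AX,ZM)) for k in range(1,n) if 150<c[k][1]<230 and 270<c[k][0]<340]
E
python3 -c "
from h import *
import pickle
print(spot(pickle.load(open('d0.pkl','rb'))['top']))
f=cam('top');pickle.dump(f,open('t1.pkl','wb'));print(spot(f)); s=sense();print(s['qpos'],s['wrist_torque'],s['contact_force'])
cv2.imwrite('pics/t1.png',cv2.resize(f['img'][130:235,225:365][:,:,::-1],None,fx=5,fy=5,interpolation=cv2.INTER_CUBIC))"
```

```text
[([291.2, 173.0], 10, [(-0.6292356187472298, [631.1, 81.1, 50.7])])]
[]
[ 1.88351678e-01  3.25728148e-01  2.00006072e+00  1.52610511e-03
  8.16662944e-01 -8.70368332e-01] [ 1.15312097  0.29428379 -0.01842876] [-1.98157899  7.08619124 -9.66430387]
```

View pics/t1.png

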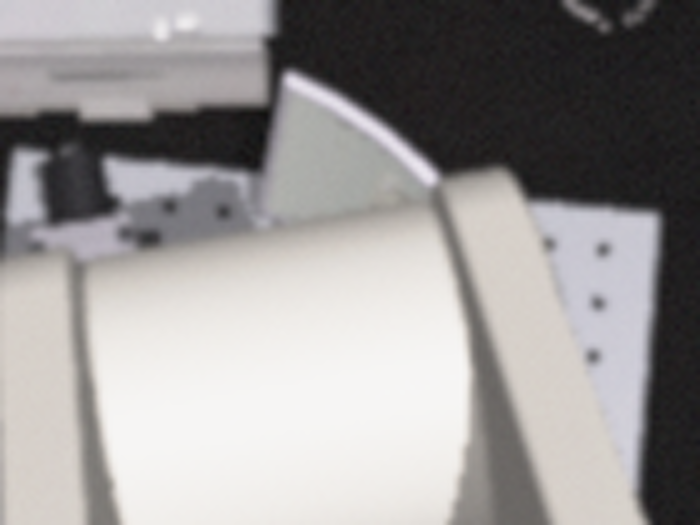

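The wrist hides the spot from the top camera, so I'll finish the computed turn, let go and then check.

Call:
{"fn": "step_arm", "kwargs": {
  "motion": [
    {"claw": 15, "delta_pos": [0, 0, 0], "turn": 0.12},
    {"claw": 15, "delta_pos": [0, 0, 0], "turn": 0.12},
    {"claw": 15, "delta_pos": [0, 0, 0], "turn": 0.12},
    {"claw": 15, "delta_pos": [0, 0, 0], "turn": 0.12},
    {"claw": 15, "delta_pos": [0, 0, 0], "turn": 0.12},
    {"claw": 15, "delta_pos": [0, 0, 0], "turn": 0.12},
    {"claw": 15, "delta_pos": [0, 0, 0], "turn": 0.12},
    {"claw": 15, "delta_pos": [0, 0, 0], "turn": 0.12}
  ]
}}

```text
clock: 6.37
eef_pos: [492.4, 95.9, 116.2]
tcp_rot: [-3.141, -0.001, 1.678]
contact_force: [-1.5, 9.1, -12.0]
opening: 0.222
grasp_force: 29.7
```

Call:
{"fn": "step_arm", "kwargs": {
  "motion": [
    {"claw": 15, "delta_pos": [0, 0, 0], "turn": 0.12},
    {"claw": 15, "delta_pos": [0, 0, 0], "turn": 0.12},
    {"claw": 15, "delta_pos": [0, 0, 0], "turn": 0.12},
    {"claw": 15, "delta_pos": [0, 0, 0], "turn": 0.12},
    {"claw": 15, "delta_pos": [0, 0, 0], "turn": 0.12},
    {"claw": 15, "delta_pos": [0, 0, 0], "turn": 0.12},
    {"claw": 15, "delta_pos": [0, 0, 0], "turn": 0.12},
    {"claw": 15, "delta_pos": [0, 0, 0], "turn": 0.12}
  ]
}}

```text
clock: 7.03
eef_pos: [492.7, 95.9, 116.2]
tcp_rot: [-3.141, -0.001, 0.718]
contact_force: [-0.1, 7.4, -12.9]
opening: 0.226
grasp_force: 29.7
```

Call:
{"fn": "step_arm", "kwargs": {
  "motion": [
    {"claw": 15, "delta_pos": [0, 0, 0], "turn": 0.12},
    {"claw": 15, "delta_pos": [0, 0, 0], "turn": 0.12},
    {"claw": 15, "delta_pos": [0, 0, 0], "turn": 0.12},
    {"claw": 15, "delta_pos": [0, 0, 0], "turn": 0.12},
    {"claw": 15, "delta_pos": [0, 0, 0], "turn": 0.04},
    {"claw": 15, "delta_pos": [0, 0, 0], "turn": 0},
    {"claw": 15, "delta_pos": [0, 0, 0], "turn": 0}
  ]
}}

```text
clock: 7.62
eef_pos: [492.8, 95.8, 116.2]
tcp_rot: [-3.141, -0.0, 0.204]
contact_force: [1.9, 7.5, -12.6]
opening: 0.22
grasp_force: 29.7
```

```bash
python3 -c "
from h import *
s=sense();print(s['qpos'],s['wrist_torque'],s['contact_force'])
f=cam('wrist');cv2.imwrite('pics/w2.png',f['img'][:,:,::-1])
i=f['img'].astype(int);m=((i[:,:,0]-i[:,:,1]>50)&(i[:,:,0]>180));print(np.argwhere(m)[:,::-1].mean(0) if m.any() else None, m.sum())
for a,z in ((-.63,50.5),(-.8387,83.2)):
    r=155+(z-66)*np.tan(.3);print(proj(f,[AX[0]+r*np.cos(a),AX[1]+r*np.sin(a),z]))
"
```

```text
[1.88331445e-01 3.25919599e-01 1.99961257e+00 1.42086281e-03
 8.15680010e-01 1.55448258e+00] [ 1.24479883 -0.09115097  0.02796746] [  1.93356103   7.51619398 -12.60358256]
[394.90909091  48.93939394] 132
(np.float64(357.9945317419297), np.float64(-9.93835419281828))
(np.float64(433.9515988270736), np.float64(20.526254265560596))
```

View pics/w2.png

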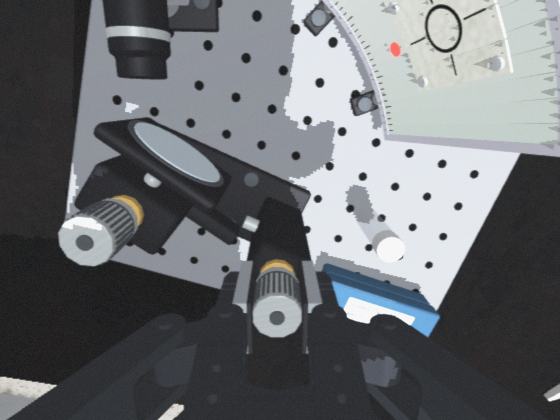

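The wrist camera sees the screen clearly: spot at (395,49), ring centre at (443,28). I'll convert both to screen coordinates.

```bash
cat >> h.py <<'E'
def red(f):
    i=f['img'].astype(int);m=((i[:,:,0]-i[:,:,1]>50)&(i[:,:,0]>180)&(i[:,:,2]<170));m[150:]=0
    n,_,st,c=cv2.connectedComponentsWithStats(m.astype(np.uint8))
    k=1+np.argmax(st[1:,4]);return c[k],st[k,4]
def report(f,ring):
    p,n=red(f);S=cone(f,*p,AX,ZM);R=cone(f,*ring,AX,ZM);print(p,n,S,R)
    print('pan cw rad',[(s[0]-r[0])/.0645 for s,r in zip(S,R)],'tilt cw rad',[(r[1][2]-s[1][2])/10 for s,r in zip(S,R)])
E
python3 -c "
from h import *
f=cam('wrist');report(f,(443,28))"
```

```text
[394.95901639  48.95081967] 122 [(-0.8603879245713385, [608.1, 55.0, 53.2])] []
pan cw rad [] tilt cw rad []
```

```bash
sed -i 's/linspace(200,1400,600)/linspace(60,1400,600)/' h.py; python3 -c "
from h import *
f=cam('wrist')
print(ray(f,443,28))
for zm in (62,66,70):
  import h; h.ZM=zm; report(f,(443,28))"
```

```text
(array([571.44570162, 110.80473389, 250.28202836]), array([ 0.23487848, -0.35430939, -0.90515024]))
[394.95901639  48.95081967] 122 [(-0.8609046459760618, [608.5, 54.4, 51.3])] [(-0.8671206093357369, [614.4, 46.0, 84.7])]
pan cw rad [0.09637152495620331] tilt cw rad [3.3400000000000007]
[394.95901639  48.95081967] 122 [(-0.8603528039719514, [608.1, 55.0, 53.2])] [(-0.8665724572788139, [614.0, 46.6, 86.3])]
pan cw rad [0.09642873343972996] tilt cw rad [3.3099999999999996]
[394.95901639  48.95081967] 122 [(-0.8597962131894085, [607.8, 55.5, 55.2])] [(-0.866019202853977, [613.6, 47.2, 87.8])]
pan cw rad [0.09648045991579192] tilt cw rad [3.2599999999999993]
```

Pan is within 1 mm. I'll trim 0.1 rad, release, lift, move to the left knob and wind back.

Call:
{"fn": "step_arm", "kwargs": {
  "motion": [
    {"claw": 15, "delta_pos": [0, 0, 0], "turn": 0.1},
    {"claw": 15, "delta_pos": [0, 0, 0], "turn": 0},
    {"claw": 45, "delta_pos": [0, 0, 0], "turn": 0},
    {"claw": 45, "delta_pos": [0, 0, 0], "turn": 0},
    {"claw": 45, "delta_pos": [0, 0, -5], "turn": 0},
    {"claw": 45, "delta_pos": [0, 0, -20], "turn": 0},
    {"claw": 45, "delta_pos": [0, 0, -25], "turn": 0}
  ]
}}

```text
clock: 8.35
eef_pos: [492.1, 94.7, 166.5]
tcp_rot: [3.141, 0.002, 0.105]
contact_force: [0.3, -0.2, 0.1]
opening: 0.529
grasp_force: 0.0
```

Call:
{"fn": "step_arm", "kwargs": {
  "motion": [
    {"claw": 50, "delta_pos": [8.1, -24, 0], "turn": 0},
    {"claw": 50, "delta_pos": [8.1, -24, 0], "turn": 0},
    {"claw": 50, "delta_pos": [8.1, -24, 0], "turn": 0},
    {"claw": 50, "delta_pos": [0, 0, 0], "turn": -0.125},
    {"claw": 50, "delta_pos": [0, 0, 0], "turn": -0.125},
    {"claw": 50, "delta_pos": [0, 0, 0], "turn": -0.125},
    {"claw": 50, "delta_pos": [0, 0, 0], "turn": -0.125},
    {"claw": 50, "delta_pos": [0, 0, 0], "turn": -0.125}
  ]
}}

```text
clock: 9.02
eef_pos: [510.0, 169.3, 167.3]
tcp_rot: [3.141, -0.001, 0.736]
contact_force: [-0.7, 0.4, 0.6]
opening: 0.584
grasp_force: 0.0
```

Call:
{"fn": "step_arm", "kwargs": {
  "motion": [
    {"claw": 50, "delta_pos": [0, 0, 0], "turn": -0.125},
    {"claw": 50, "delta_pos": [0, 0, 0], "turn": -0.125},
    {"claw": 50, "delta_pos": [0, 0, 0], "turn": -0.125},
    {"claw": 50, "delta_pos": [0, 0, 0], "turn": -0.125},
    {"claw": 50, "delta_pos": [0, 0, 0], "turn": -0.125},
    {"claw": 50, "delta_pos": [0, 0, 0], "turn": -0.125},
    {"claw": 50, "delta_pos": [0, 0, 0], "turn": -0.125},
    {"claw": 50, "delta_pos": [0, 0, 0], "turn": -0.125}
  ]
}}

```text
clock: 9.68
eef_pos: [510.1, 169.2, 167.4]
tcp_rot: [3.14, 0.0, 1.736]
contact_force: [0.0, -0.5, 1.4]
opening: 0.588
grasp_force: 0.0
```

Call:
{"fn": "step_arm", "kwargs": {
  "motion": [
    {"claw": 50, "delta_pos": [0, 0, 0], "turn": -0.125},
    {"claw": 50, "delta_pos": [0, 0, 0], "turn": -0.125},
    {"claw": 50, "delta_pos": [0, 0, 0], "turn": -0.125},
    {"claw": 50, "delta_pos": [0, 0, 0], "turn": -0.125},
    {"claw": 50, "delta_pos": [0, 0, 0], "turn": -0.125},
    {"claw": 50, "delta_pos": [0, 0, 0], "turn": -0.125},
    {"claw": 50, "delta_pos": [0, 0, 0], "turn": -0.125},
    {"claw": 50, "delta_pos": [0, 0, 0], "turn": -0.125}
  ]
}}

```text
clock: 10.35
eef_pos: [510.0, 169.2, 167.4]
tcp_rot: [3.141, 0.001, 2.736]
contact_force: [-1.1, 0.5, 0.5]
opening: 0.586
grasp_force: 0.0
```

Call:
{"fn": "step_arm", "kwargs": {
  "motion": [
    {"claw": 50, "delta_pos": [0, 0, 0], "turn": -0.125},
    {"claw": 50, "delta_pos": [0, 0, 0], "turn": -0.125},
    {"claw": 50, "delta_pos": [0, 0, 0], "turn": -0.125},
    {"claw": 50, "delta_pos": [0, 0, 0], "turn": -0.125},
    {"claw": 50, "delta_pos": [0, 0, 0], "turn": -0.125},
    {"claw": 50, "delta_pos": [0, 0, 0], "turn": -0.125},
    {"claw": 50, "delta_pos": [0, 0, 0], "turn": -0.125},
    {"claw": 50, "delta_pos": [0, 0, 0], "turn": 0}
  ]
}}

```text
clock: 11.02
eef_pos: [510.0, 169.2, 167.3]
tcp_rot: [-3.141, 0.001, -2.673]
contact_force: [0.5, 0.5, 0.9]
opening: 0.591
grasp_force: 0.0
```

```bash
python3 -c "
from h import *
s=sense();print(s['clock'],s['qpos'],s['eef_pos'],s['tcp_rot'],s['contact_force'])
f=cam('wrist');
p=proj(f,[509.6,169.5,138]);print(p)
x,y=int(p[0])-60,int(p[1])-50
c=f['img'][y:y+100,x:x+120,::-1];print(x,y);cv2.imwrite('pics/w3.png',cv2.resize(c,None,fx=5,fy=5))
"
```

```text
11.0167 [ 3.17718001e-01  3.00846250e-01  1.88930133e+00 -4.20471993e-04
  9.49941264e-01 -1.72186963e+00] [510.04628939 169.19169371 167.30623119] [-3.14102787e+00  1.43511398e-03 -2.67255660e+00] [0.52531837 0.5373958  0.90229516]
(np.float64(279.80803435386053), np.float64(259.0249596019953))
219 209
```

View pics/w3.png

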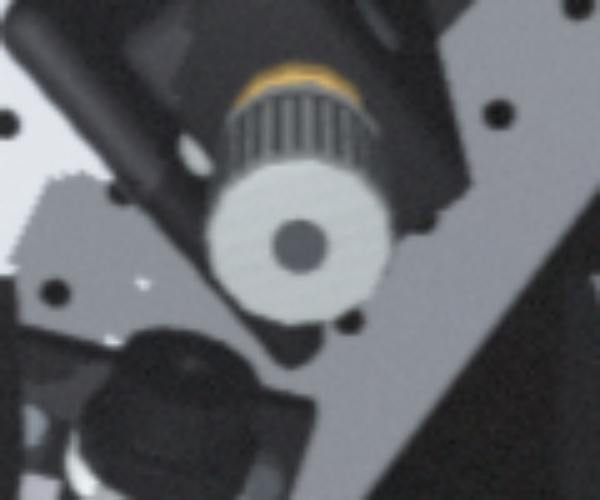

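The left knob's top is at about (279,257), within 2 px of the prediction. Going down and gripping.

Call:
{"fn": "step_arm", "kwargs": {
  "motion": [
    {"claw": 50, "delta_pos": [0, 0, 15], "turn": 0},
    {"claw": 50, "delta_pos": [0, 0, 15], "turn": 0},
    {"claw": 44, "delta_pos": [0, 0, 14], "turn": 0},
    {"claw": 34, "delta_pos": [0, 0, 7], "turn": 0},
    {"claw": 26, "delta_pos": [0, 0, 0], "turn": 0},
    {"claw": 15, "delta_pos": [0, 0, 0], "turn": 0},
    {"claw": 15, "delta_pos": [0, 0, 0], "turn": 0},
    {"claw": 15, "delta_pos": [0, 0, 0], "turn": 0}
  ],
  "force": 30
}}

```text
clock: 11.73
eef_pos: [509.1, 169.4, 115.4]
tcp_rot: [3.141, -0.0, -2.679]
contact_force: [-0.6, 2.4, -7.7]
opening: 0.223
grasp_force: 29.6
```

Call:
{"fn": "step_arm", "kwargs": {
  "motion": [
    {"claw": 15, "delta_pos": [0, 0, 0], "turn": 0},
    {"claw": 15, "delta_pos": [0, 0, 0], "turn": 0}
  ]
}}

```text
clock: 11.9
eef_pos: [509.1, 169.4, 115.4]
tcp_rot: [3.141, -0.0, -2.679]
contact_force: [-2.9, 3.9, -6.3]
opening: 0.224
grasp_force: 29.6
```

Call:
{"fn": "step_arm", "kwargs": {
  "motion": [
    {"claw": 15, "delta_pos": [0, 0, 0], "turn": 0.12},
    {"claw": 15, "delta_pos": [0, 0, 0], "turn": 0.12},
    {"claw": 15, "delta_pos": [0, 0, 0], "turn": 0.12},
    {"claw": 15, "delta_pos": [0, 0, 0], "turn": 0.12},
    {"claw": 15, "delta_pos": [0, 0, 0], "turn": 0.12},
    {"claw": 15, "delta_pos": [0, 0, 0], "turn": 0.12},
    {"claw": 15, "delta_pos": [0, 0, 0], "turn": 0.12},
    {"claw": 15, "delta_pos": [0, 0, 0], "turn": 0.12}
  ]
}}

```text
clock: 12.57
eef_pos: [509.1, 169.8, 115.4]
tcp_rot: [3.141, -0.001, 2.638]
contact_force: [-3.2, 7.1, -5.8]
opening: 0.223
grasp_force: 29.7
```

Call:
{"fn": "step_arm", "kwargs": {
  "motion": [
    {"claw": 15, "delta_pos": [0, 0, 0], "turn": 0.12},
    {"claw": 15, "delta_pos": [0, 0, 0], "turn": 0.12},
    {"claw": 15, "delta_pos": [0, 0, 0], "turn": 0.12},
    {"claw": 15, "delta_pos": [0, 0, 0], "turn": 0.12},
    {"claw": 15, "delta_pos": [0, 0, 0], "turn": 0.12},
    {"claw": 15, "delta_pos": [0, 0, 0], "turn": 0.12},
    {"claw": 15, "delta_pos": [0, 0, 0], "turn": 0.12},
    {"claw": 15, "delta_pos": [0, 0, 0], "turn": 0.12}
  ]
}}

```text
clock: 13.23
eef_pos: [509.5, 170.2, 115.4]
tcp_rot: [3.141, -0.001, 1.678]
contact_force: [-1.1, 7.0, -9.4]
opening: 0.22
grasp_force: 29.6
```

Call:
{"fn": "step_arm", "kwargs": {
  "motion": [
    {"claw": 15, "delta_pos": [0, 0, 0], "turn": 0.12},
    {"claw": 15, "delta_pos": [0, 0, 0], "turn": 0.12},
    {"claw": 15, "delta_pos": [0, 0, 0], "turn": 0.12},
    {"claw": 15, "delta_pos": [0, 0, 0], "turn": 0.12},
    {"claw": 15, "delta_pos": [0, 0, 0], "turn": 0.12},
    {"claw": 15, "delta_pos": [0, 0, 0], "turn": 0.12},
    {"claw": 15, "delta_pos": [0, 0, 0], "turn": 0.12},
    {"claw": 15, "delta_pos": [0, 0, 0], "turn": 0.12}
  ]
}}

```text
clock: 13.9
eef_pos: [510.0, 170.1, 115.4]
tcp_rot: [-3.141, -0.002, 0.718]
contact_force: [0.6, 5.9, -10.3]
opening: 0.221
grasp_force: 29.6
```

Call:
{"fn": "step_arm", "kwargs": {
  "motion": [
    {"claw": 15, "delta_pos": [0, 0, 0], "turn": 0.12},
    {"claw": 15, "delta_pos": [0, 0, 0], "turn": 0.12},
    {"claw": 15, "delta_pos": [0, 0, 0], "turn": 0.12},
    {"claw": 15, "delta_pos": [0, 0, 0], "turn": 0.06},
    {"claw": 15, "delta_pos": [0, 0, 0], "turn": 0}
  ]
}}

```text
clock: 14.32
eef_pos: [510.1, 169.9, 115.5]
tcp_rot: [-3.141, -0.002, 0.3]
contact_force: [1.7, 5.5, -9.7]
opening: 0.22
grasp_force: 29.6
```

```bash
python3 -c "
from h import *
s=sense();print(s['qpos'],s['contact_force'])
f=cam('wrist');cv2.imwrite('pics/w4.png',f['img'][:,:,::-1])
r=155+20.3*np.tan(.3);print(proj(f,[AX[0]+r*np.cos(-.8666),AX[1]+r*np.sin(-.8666),86.3]))
try: print(red(f))
except Exception as e: print(e)
"
```

```text
[3.18376352e-01 3.73451677e-01 1.92600384e+00 8.05810507e-04
 8.40358585e-01 1.58835075e+00] [ 1.70897211  5.54432151 -9.74204019]
(np.float64(590.0416420266122), np.float64(136.35741304641795))
attempt to get argmax of an empty sequence
```

View pics/w4.png

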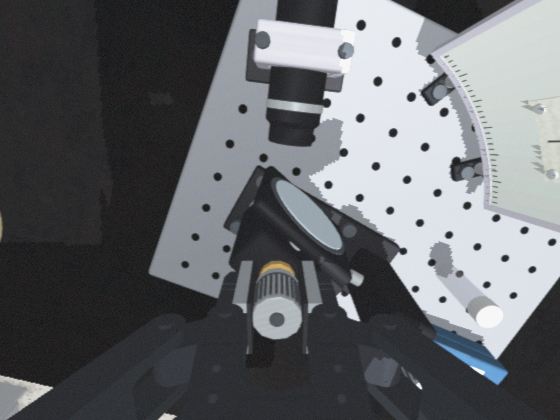

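The picture frame cuts the ring off on the right. I'll release, lift and move the hand over the right knob to look.

Call:
{"fn": "step_arm", "kwargs": {
  "motion": [
    {"claw": 45, "delta_pos": [0, 0, 0], "turn": 0},
    {"claw": 45, "delta_pos": [0, 0, 0], "turn": 0},
    {"claw": 45, "delta_pos": [0, 0, -5], "turn": 0},
    {"claw": 45, "delta_pos": [0, 0, -20], "turn": 0},
    {"claw": 45, "delta_pos": [0, 0, -25], "turn": 0},
    {"claw": 50, "delta_pos": [-19.2, 33.3, 0], "turn": 0},
    {"claw": 50, "delta_pos": [-19.2, 33.3, 0], "turn": 0},
    {"claw": 50, "delta_pos": [0, 0, 0], "turn": 0}
  ]
}}

```text
clock: 15.03
eef_pos: [491.4, 89.9, 166.3]
tcp_rot: [3.14, 0.001, 0.304]
contact_force: [0.1, 0.1, 0.1]
opening: 0.587
grasp_force: 0.0
```

```bash
python3 -c "
from h import *
import pickle
s=sense();print(s['clock'],s['qpos'],s['eef_pos'],s['contact_force'])
f=cam('wrist');pickle.dump(f,open('w5.pkl','wb'))
r=155+20.3*np.tan(.3);p=proj(f,[AX[0]+r*np.cos(-.8666),AX[1]+r*np.sin(-.8666),86.3]);print(p)
print(red(f)); report(f,p)
x,y=max(0,int(p[0])-60),max(0,int(p[1])-50);print(x,y)
cv2.imwrite('pics/w5.png',cv2.resize(f['img'][y:y+100,x:x+120,::-1],None,fx=5,fy=5))
"
```

```text
15.0333 [ 0.1792873   0.24844606  1.96675671 -0.00244987  0.92690428  1.44782322] [491.39411202  89.91495781 166.25148848] [0.08861699 0.10167973 0.09207723]
(np.float64(410.41090608033693), np.float64(53.76761740518347))
(array([409.97222222,  53.5       ]), np.int32(108))
[409.97222222  53.5       ] 108 [(-0.8652079481764956, [614.1, 46.8, 86.0])] [(-0.8665999999999939, [614.0, 46.6, 86.3])]
pan cw rad [0.021582198813927603] tilt cw rad [0.029999999999999714]
350 3
```

View pics/w5.png

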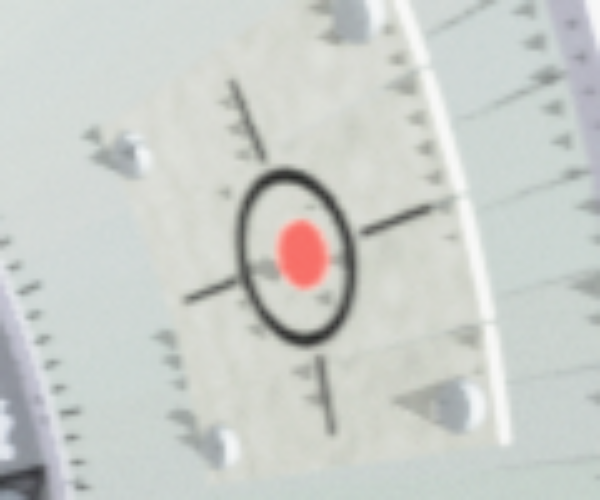

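The whole spot, at (302,254), is inside the ring, which is centred at about (297,257). The gripper is open and clear of everything, so I'll raise it a little more and hand in.

Call:
{"fn": "step_arm", "kwargs": {
  "motion": [
    {"claw": 50, "delta_pos": [0, 0, -25], "turn": 0},
    {"claw": 50, "delta_pos": [0, 0, -25], "turn": 0},
    {"claw": 50, "delta_pos": [0, 0, 0], "turn": 0},
    {"claw": 50, "delta_pos": [0, 0, 0], "turn": 0}
  ]
}}

```text
clock: 15.42
eef_pos: [494.3, 94.9, 217.1]
tcp_rot: [3.141, -0.004, 0.305]
contact_force: [-0.5, 0.2, -0.1]
opening: 0.585
grasp_force: 0.0
```

```bash
python3 -c "
from rig import *
print(sign_off())"
```

```text
the job is handed in; nothing more can be done
None
```

The whole laser spot lies inside the printed ring, under 1 mm from its centre in the last picture; both knobs are released, and I handed the job in at about 15.4 s with the gripper clear.

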